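# Shift the gearbox trainer into the pinned gear

### The arm

A 6-joint arm with a two-finger parallel gripper is mounted at the origin on the work surface. World frame = base frame: x ahead of the robot, y to its left, z up, the work surface at z = 0. Lengths are in m, angles in rad, forces in N, time in s.
With the tool pointing down it reaches from about 0.35 to 0.8 m from the base axis. Payload 7.3 kg.
Tool frame: the origin (TCP) lies on the centre line of the jaws, within the pads' length; the fingertips stand tip_extent ahead of it and the grasp point (between the pads) lies 3 mm ahead of it (tip_extent is the distance from the TCP to the fingertips, in m); z points along the fingers, x is the direction in which the jaws open and shut, and the axes are right-handed (so a half turn about z gives the same grasp; the last joint's range is limited). The gripper opens to 85 mm and grips with 20 to 120 N. Pads are 22 mm wide; open, the fingers measure 114 mm over their backs; the gripper's body (76 mm by 85 mm) begins 54 mm behind the grasp point. The pads swing forward as they close: fully open they stand 13 mm farther back than shut.
Start: joints at [-1.255, 0.342, 1.524, -0, 1.275, -0.146], TCP at [0.234, -0.47, 0.253] pointing down, gripper open.
Joint ranges: [-2.53, 2.53], [-0.77, 2.02], [0.04, 2.7], [-1, 4.14], [0.28, 2.66], [-3.11, 3.11]. Speed limits (rad/s): [2.57, 2.57, 3.14, 3.14, 3.14, 3.14].

### API

Orientations are given as a rotation vector (axis times angle).
In Python, from plant import * gives the robot as it stands.
- The arm moves only by the shell command python3 -m creep 'ROWS' [FORCE]. ROWS is JSON, a list of rows, each a list of 7 numbers: the turn, a rotation vector about the world's x, y, z in rad, then the shift along the world's x, y, z in mm, then the closure, from 0 (fully open) to 1 (shut). A call has 1 to 5 rows; each row shifts and turns the commanded pose from where the row before left it; what a row does not reach is not made up. A row lasts 1/8 s, in which the tool goes at most 62.5 mm and 10.7 degrees, less where a joint would pass 70% of its speed; a pose out of reach is approached as far as the arm can. A call is refused whole if a number of a shift passes 62.5 or a number of a turn 0.188, either way. A call with a gripper value outside its range is refused whole. The fingers move at their own pace and stop on an object; FORCE is the grip in N (left out, the last holds). Time passes only in rows, so rows that do not move let the fingers close. It gives the time, the measured TCP pose, the force and the opening at its end, in the units of the state.
- read_state(): the state, without advancing time (a new reading comes with each control period).
- grab_frame(name): name is "scene" or "top"; returns the picture (420x560x3 uint8, red, green, blue); there is no depth.
- calibration(name): a dict with "fx", "fy", "cx", "cy" (pixels), "world_from_camera" (4x4, takes a point from camera to world coordinates). Camera axes: x right, y down, z forward; pixel columns grow to the right and rows downward; lengths in m; the calibration is good to about 2 mm. A picture is of the moment at which its call begins. calibration takes no time and is no camera call.
- finish_job(): hands the job in, once; it reports no verdict.
The state is a dict: "time_s": time; "joint_pos": joint angles; "joint_vel": joint speeds; "joint_efforts": joint torques, N m; "ee_pos": TCP position; "tcp_rot": TCP orientation; "force": force on the tool from outside, world axes, zero at the start; "wrist_torque": the same for the moment, N m; "grip_width": finger opening in m.
Only numpy, scipy, OpenCV 4.12 (cv2) and the standard library are available. Lean on these libraries where they do the work, as an engineer would, in place of code of your own. Each camera call takes 0.05 s, during which the arm holds its last target. There are 200 camera calls.

### The job

The gearbox trainer's shift lever is parked in the middle slot of its gate. Without gripping it, push the knob with the fingers out of that slot, across the gate's cross channel and fully home into the corner slot beside the upright ball-headed pin, going into no other corner slot on the way. Leave the lever there with the robot's hand clear of it, and leave the loose things on and around the trainer where they are.

Things in the scene. Friction and masses are not known exactly. Their poses are not given: they have to be found in the camera images.
- gearbox: Fixed gearbox trainer: acrylic-sided case 180 (x) by 280 (y) by 112 mm high, gears inside, 8 mm aluminium gate deck on top. Origin: centre of the underside; x points to its far side, y to its left, z up; it stands turned by up to 0.45 rad
- gate (a point): Centre of the gate, on the deck's top (112 mm up). Slots 16 mm wide: a cross channel along y, 68 mm long; at each end (y = +26, -26 mm) a corner slot runs to +x and one to -x, ending at x = +30 and -30 mm. A middle slot (y = 0) runs only to -x; opposite it the channel's far wall is closed. The gate's walls stop the lever's 10 mm stem
- lever_fore (a joint): Lever's tilt towards the trainer's +x (positive) or -x (negative), rad. 0 is in the cross channel (play +-0.04); about +0.29 or -0.29 is fully home in a corner slot; it starts parked in the middle slot at -0.29 to -0.24. Stiff with friction, no spring: 2 to 3 N at the knob moves it and it stays where it is left
- lever_side (a joint): Lever's tilt towards the trainer's +y (positive) or -y (negative), rad: 0 in the middle slot, about +0.31 or -0.31 (play +-0.04) in line with the corner slots of that side. Same friction
- lever_knob (a point): Centre of the black four-lobed knob: 37 mm across, 36 mm high plus a 10 mm domed top; 160 mm up the stem from the pivot, which is 28 mm above the trainer's origin: 188 mm high when upright, about 174 mm in a corner slot. Fully home there it lies about 46 mm in x and 47 mm in y from the trainer's centre; parked, about 44 mm towards -x
- marker_pin: Upright steel pin with a 24 mm ball head, 36 mm tall, fixed on the deck beside the corner slot to be engaged, at x = +-40, y = +-80 mm in the trainer's frame (its signs are those of the slot). Origin at its foot, on the deck. The other three corners carry flat plugs, 14 mm wide and 4 mm high, instead
- bearing: Loose ball bearing, 34 mm wide, 12 mm high, lying on the deck's left (+y) end. Origin: centre of its underside
- spacer: Loose brass spacer, 16 mm thick, 26 mm tall, standing on the deck's right (-y) end. Origin: centre of its underside
- mug: White mug, 76 mm wide, 90 mm tall, left of the trainer. Origin: centre of its underside
- acrylic: Loose clear acrylic plate, 120 by 120 by 10 mm, right of the trainer. Origin: centre of its underside
- pinion: Loose steel gear blank, 60 mm wide, 30 mm tall, beyond the trainer. Origin: centre of its underside
- driver: Screwdriver lying beyond the trainer. Origin: on its underside
- meter: Multimeter, 140 by 75 by 30 mm, lying left of the trainer. Origin: centre of its underside

How it is judged:
By the outcome, as a careful person would: the job done as asked, in the order asked, and still so for the second after the job is handed in, with the robot touching nothing.
It also fails if it takes over 48 s, if anything falls off the work surface, if the arm or the gripper's body presses on something with over 40 N, if the wrist force passes 120 N, or if a joint passes its speed limit or range.

## Working session

There is one attempt and no reset: what is moved stays moved. The work goes in short steps, Python scripts to look and compute and a shell command to move; the robot and the scene stay as the last step left them, time stands still between calls to the robot, and variables do not carry over. Pictures are saved under pics/ and viewed, about 8 in all and at most 12, crops included, and the job is handed in when it is done.

```bash
mkdir -p pics
python3 - <<'E'
from plant import *
import cv2,numpy as np
for n in("scene","top"):
    f=grab_frame(n); cv2.imwrite(f"pics/{n}0.png",f[:,:,::-1])
    c=calibration(n); print(n,c["fx"],c["fy"],c["cx"],c["cy"]); print(np.round(c["world_from_camera"],4))
s=read_state();print(s)
E
```

```text
scene 524.6689055276728 524.6689055276728 280.56601686896704 215.57996080145128
[[ 0.8655  0.3874 -0.3175  0.9761]
 [ 0.5008 -0.6582  0.5622 -0.5997]
 [ 0.0088 -0.6456 -0.7636  1.0301]
 [ 0.      0.      0.      1.    ]]
top 470.64884173753165 470.64884173753165 275.7273451992961 205.65900218426432
[[ 0.0042 -0.9804  0.1968  0.3524]
 [-0.9999 -0.0059 -0.0084  0.0761]
 [ 0.0094 -0.1968 -0.9804  1.3378]
 [ 0.      0.      0.      1.    ]]
{'time_s': 0.1, 'joint_pos': array([-1.25501185e+00,  3.42629281e-01,  1.52497666e+00,  2.60009586e-06,
        1.27539268e+00, -1.45976396e-01]), 'joint_vel': array([ 0.00159476, -0.00212443, -0.0019403 ,  0.00057308,  0.00125637,
        0.00096325]), 'joint_efforts': array([ 2.57590946e-03, -4.34448159e+01, -2.46492505e+01, -1.82423801e-04,
        4.68580300e-03,  7.31087169e-06]), 'ee_pos': array([ 0.23382257, -0.46966439,  0.25268851]), 'tcp_rot': array([-2.67006593e+00,  1.65367591e+00,  1.68544594e-03]), 'force': array([-0.20491678,  0.24604842,  0.75250333]), 'wrist_torque': array([0.02678379, 0.00985485, 0.00830824]), 'grip_width': 0.08545112449027802}
```

View pics/scene0.png

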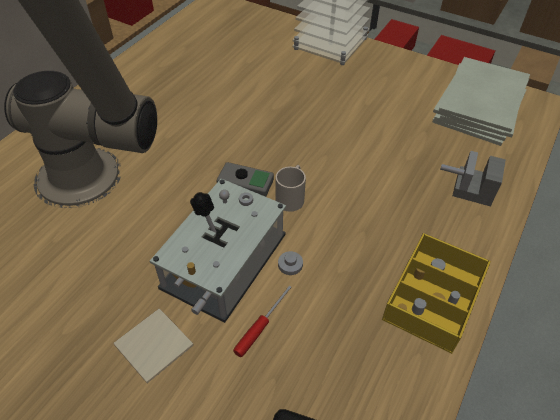

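View pics/top0.png

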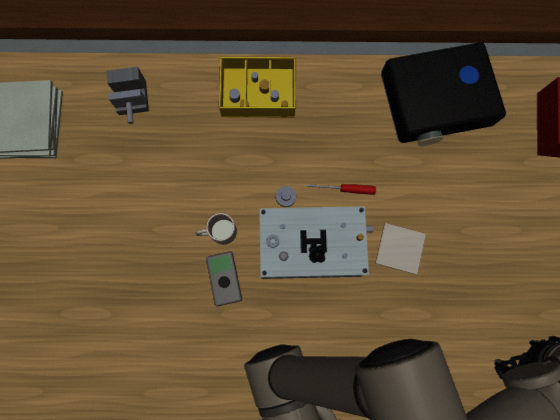

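The gearbox is nearly square to the world. The ball pin shows at top (284,256) and scene (224,195), so it's the near-left (-x,+y) corner. Next I'll measure from enlarged crops.

Run:
```python
import cv2,numpy as np
a=cv2.imread("pics/top0.png")[195:290,245:385]; b=cv2.imread("pics/scene0.png")[165:320,145:300]
a=cv2.resize(a,(800,543),interpolation=cv2.INTER_CUBIC); cv2.imwrite("pics/ta.png",a)
cv2.imwrite("pics/sa.png",cv2.resize(b,(600,600),interpolation=cv2.INTER_CUBIC))
```

```text
(no output)
```

View pics/ta.png

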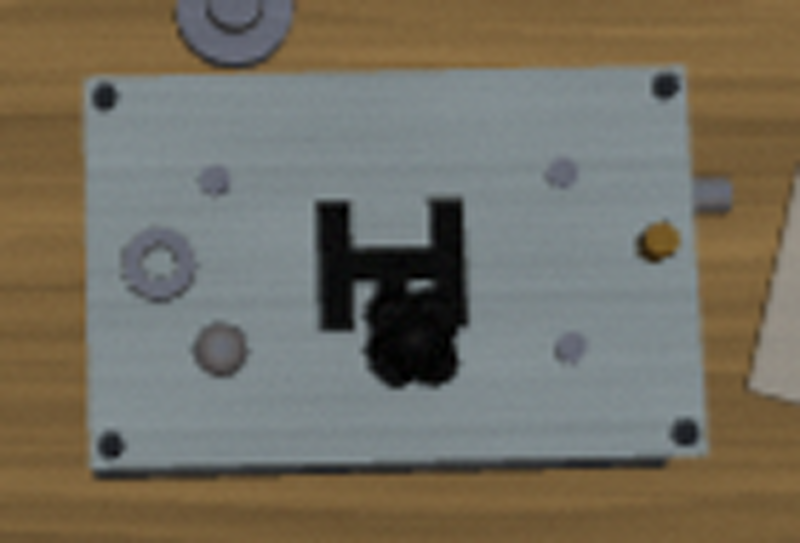

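View pics/sa.png

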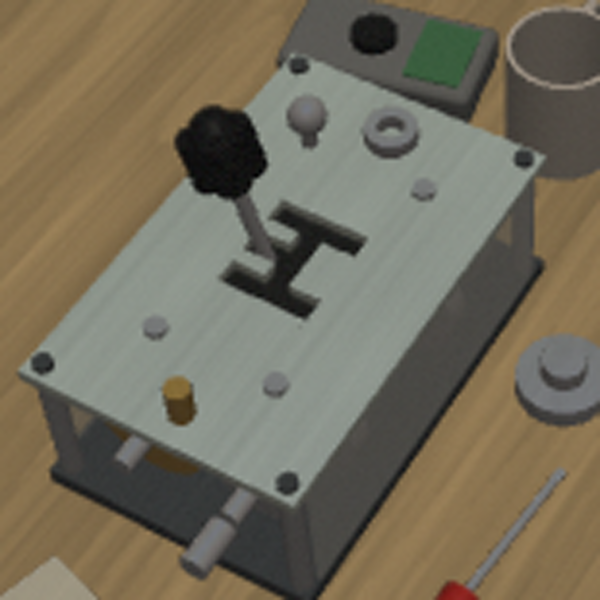

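The crops confirm it. In the enlarged top crop the screws are at (104,97), (665,86), (684,433) and (111,446), the ball pin is at (221,349), and the knob is at (412,338). The enlarged scene crop shows the knob at (222,152).

```bash
cat > h.py <<'E'
from plant import *
import cv2,numpy as np
def ray(n,u,v):
    c=calibration(n);T=np.array(c["world_from_camera"])
    return T[:3,3],T[:3,:3]@np.array([(u-c["cx"])/c["fx"],(v-c["cy"])/c["fy"],1])
def plane(n,u,v,z):
    o,d=ray(n,u,v);return o+d*(z-o[2])/d[2]
def tri(a,b):
    o1,d1=ray(*a);o2,d2=ray(*b)
    k=np.linalg.lstsq(np.c_[d1,-d2],o2-o1,rcond=None)[0]
    p,q=o1+k[0]*d1,o2+k[1]*d2;return (p+q)/2,np.linalg.norm(p-q)
def ta(u,v):return 245+(u+.5)*.175-.5,195+(v+.5)*.175-.5
def sa(u,v):return 145+(u+.5)*155/600-.5,165+(v+.5)*155/600-.5
E
python3 - <<'E'
from h import *
np.set_printoptions(precision=4,suppress=True)
T=[(104,97),(665,86),(684,433),(111,446)];S=[(523,158),(287,484),(42,362),(299,65)]
P=np.array([plane("top",*ta(*p),.112) for p in T]);Q=np.array([plane("scene",*sa(*p),.112) for p in S])
for X in(P,Q):
    c=X.mean(0);d=(X[0]+X[3]-X[1]-X[2])[:2];e=(X[0]+X[1]-X[2]-X[3])[:2]
    print(c,"yaw",np.arctan2(-d[0],d[1]),np.arctan2(e[1],e[0]),np.linalg.norm(d)/2,np.linalg.norm(e)/2)
print("gate", plane("top",*ta((317+466)/2,(200+328)/2),.112))
print("knob",tri(("top",*ta(412,338)),("scene",*sa(222,152))))
print("pin",plane("top",*ta(221,349),.136),"bearing",plane("top",*ta(159,264),.124),"spacer",plane("top",*ta(661,239),.138))
print(cv2.Rodrigues(read_state()["tcp_rot"])[0])
E
python3 -c "
import plant;print(getattr(plant,'tip_extent',None),[x for x in dir(plant) if x[0]!='_'])"
```

```text
[ 0.5055 -0.0326  0.112 ] yaw 0.0265459203015204 0.025819757192081006 0.2602264985604653 0.16031287857433807
[ 0.5007 -0.0306  0.112 ] yaw 0.02574426870130544 0.022590360584195373 0.26116081491030124 0.1605157865133571
gate [ 0.5052 -0.0327  0.112 ]
knob (array([ 0.4638, -0.0349,  0.1859]), np.float64(0.0010281267194319113))
pin [0.4637 0.046  0.136 ] bearing [0.5031 0.0739 0.124 ] spacer [ 0.5139 -0.1519  0.138 ]
[[ 0.4455 -0.8953 -0.0004]
 [-0.8953 -0.4455  0.0013]
 [-0.0014 -0.0002 -1.    ]]
0.022 ['PlanningError', 'calibration', 'finish_job', 'grab_frame', 'read_state', 'tip_extent']
```

```bash
python3 -m creep '[[0,0,-0.145,19.5,54,0,0.8],[0,0,-0.145,19.5,54,0,0.8],[0,0,-0.145,19.5,54,0,0.8],[0,0,0,19.5,54,0,0.8],[0,0,0,19.5,54,0,0.8]]' 20
python3 -m creep '[[0,0,0,19.5,55,0,0.8],[0,0,0,19.5,55,0,0.8],[0,0,0,19.5,55,0,0.8],[0,0,0,0,0,0,0.8],[0,0,0,0,0,0,0.8]]'
python3 -c "
from h import *
print(cv2.Rodrigues(read_state()['tcp_rot'])[0].round(3))"
```

```text
time_s: 0.72
ee_pos: [0.3316, -0.1982, 0.2532]
tcp_rot: [-2.25, 2.192, 0.0]
force: [0.7, 0.4, 0.7]
grip_width: 0.0169
time_s: 1.35
ee_pos: [0.3897, -0.035, 0.2531]
tcp_rot: [2.252, -2.19, -0.0]
force: [0.1, -0.3, -0.5]
grip_width: 0.0167
[[ 0.028 -1.    -0.001]
 [-1.    -0.028 -0.   ]
 [ 0.     0.001 -1.   ]]
```

```bash
python3 -m creep '[[0,0,0,0,0,-32,0.8],[0,0,0,0,0,-31,0.8],[0,0,0,20,0.5,0,0.8],[0,0,0,15,0.4,0,0.8],[0,0,0,0,0,0,0.8]]'
python3 -m creep '[[0,0,0,6,0.1,0,0.8],[0,0,0,6,0.1,0,0.8],[0,0,0,6,0.2,0,0.8],[0,0,0,6,0.2,0,0.8],[0,0,0,0,0,0,0.8]]'
python3 - <<'E'
from h import *
for n,(y,x) in dict(scene=(165,145),top=(185,225)).items():
    f=grab_frame(n)[y:y+120,x:x+160,::-1]; cv2.imwrite(f"pics/{n}1.png",f)
a,b=[cv2.resize(cv2.imread(f"pics/{n}1.png"),(400,300),interpolation=cv2.INTER_CUBIC) for n in("scene","top")]
cv2.imwrite("pics/m1.png",np.hstack([a,b]))
E
```

```text
time_s: 1.98
ee_pos: [0.4257, -0.0352, 0.1905]
tcp_rot: [-2.249, 2.193, -0.001]
force: [0.1, -0.1, 0.0]
grip_width: 0.0168
time_s: 2.6
ee_pos: [0.4494, -0.0334, 0.1903]
tcp_rot: [-2.251, 2.191, -0.0]
force: [-0.5, -0.6, 0.6]
grip_width: 0.0174
```

View pics/m1.png

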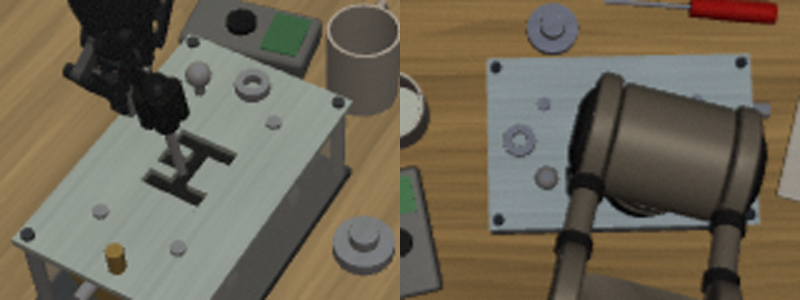

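The scene view shows the fingers against the knob at about (160,100). The lever has moved up the middle slot but isn't in the channel yet, and the top view is hidden by the arm. I'll keep pushing in small steps and watch the force.

```bash
python3 -m creep '[[0,0,0,5,0.1,0,0.8],[0,0,0,5,0.1,0,0.8],[0,0,0,5,0.1,0,0.8]]'
python3 -m creep '[[0,0,0,4,0.1,0,0.8]]'
python3 -m creep '[[0,0,0,4,0.1,0,0.8],[0,0,0,0,0,0,0.8]]'
python3 - <<'E'
from h import *
f=grab_frame("scene")[165:285,145:305,::-1]; cv2.imwrite("pics/s2.png",cv2.resize(f,(800,600),interpolation=cv2.INTER_CUBIC))
E
```

```text
time_s: 3.08
ee_pos: [0.4643, -0.0332, 0.1904]
tcp_rot: [-2.251, 2.192, -0.0]
force: [-2.2, -0.3, 1.5]
grip_width: 0.0171
time_s: 3.2
ee_pos: [0.4683, -0.0331, 0.1903]
tcp_rot: [2.251, -2.191, 0.0]
force: [-2.4, -0.2, 1.6]
grip_width: 0.017
time_s: 3.45
ee_pos: [0.4722, -0.033, 0.1902]
tcp_rot: [2.251, -2.191, 0.0]
force: [-1.2, 0.3, 0.6]
grip_width: 0.0171
```

View pics/s2.png

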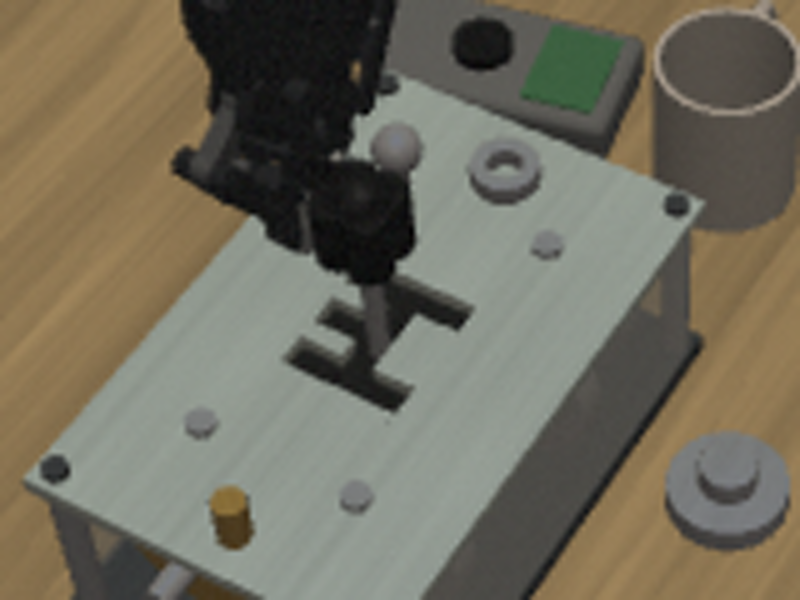

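The stem at (378,350) is now in the cross channel. The knob is at about (362,222). I'll push a little more to centre it and watch for the far wall.

```bash
python3 -c "
from h import *
print(plane('scene',145+362/5,165+222/5,.188))"
python3 -m creep '[[0,0,0,3,0.1,0,0.8],[0,0,0,0,0,0,0.8]]'
python3 -m creep '[[0,0,0,2,0.1,0,0.8],[0,0,0,0,0,0,0.8]]'
python3 -m creep '[[0,0,0,2,0.1,0,0.8],[0,0,0,0,0,0,0.8]]'
```

```text
[ 0.50189584 -0.03282953  0.188     ]
time_s: 3.75
ee_pos: [0.475, -0.0329, 0.1903]
tcp_rot: [2.251, -2.191, -0.0]
force: [-1.7, -0.4, 1.5]
grip_width: 0.0169
time_s: 4.0
ee_pos: [0.477, -0.0328, 0.1904]
tcp_rot: [2.251, -2.191, 0.0]
force: [-1.9, -0.8, 1.6]
grip_width: 0.0172
time_s: 4.25
ee_pos: [0.4788, -0.0327, 0.1903]
tcp_rot: [2.251, -2.191, -0.001]
force: [-4.0, -0.2, 3.1]
grip_width: 0.0172
```

The force rose to 4 N, so the stem is at the far wall and the lever is in the channel. Now I'll back off, go round to the -y side and turn the fingers a quarter turn.

```bash
python3 -m creep '[[0,0,0,-45,0,0,0.8],[0,0,0.1745,0,-16.5,0,0.8],[0,0,0.1745,0,-16.5,0,0.8],[0,0,0.1745,0,-16.5,0,0.8],[0,0,0.1745,0,-16.5,0,0.8]]'
python3 -m creep '[[0,0,0.1745,14,0,0,0.8],[0,0,0.1745,14,0,0,0.8],[0,0,0.1745,14,0,0,0.8],[0,0,0.1745,14,0,0,0.8],[0,0,0.1745,15,0,0,0.8]]'
python3 -m creep '[[0,0,0,0,0,0,0.8],[0,0,0,0,0,0,0.8]]'
python3 - <<'E'
from h import *
s=read_state();print(s['ee_pos'].round(4),s['joint_pos'].round(2));print(cv2.Rodrigues(s['tcp_rot'])[0].round(3))
f=grab_frame("scene")[165:285,145:305,::-1]; cv2.imwrite("pics/s3.png",cv2.resize(f,(800,600),interpolation=cv2.INTER_CUBIC))
E
```

```text
time_s: 4.88
ee_pos: [0.4346, -0.0993, 0.1904]
tcp_rot: [-2.868, 1.281, -0.003]
force: [-0.2, 0.2, -0.6]
grip_width: 0.0173
time_s: 5.5
ee_pos: [0.506, -0.0987, 0.1902]
tcp_rot: [3.141, 0.05, 0.002]
force: [0.2, -0.1, 0.7]
grip_width: 0.0169
time_s: 5.75
ee_pos: [0.5046, -0.0986, 0.1901]
tcp_rot: [-3.141, -0.037, 0.0]
force: [0.2, 0.3, 0.1]
grip_width: 0.0173
[ 0.5046 -0.0986  0.1901] [-0.34  0.38  1.65  0.    1.11 -0.37]
[[ 1.     0.023 -0.   ]
 [ 0.023 -1.     0.   ]
 [-0.    -0.    -1.   ]]
```

View pics/s3.png

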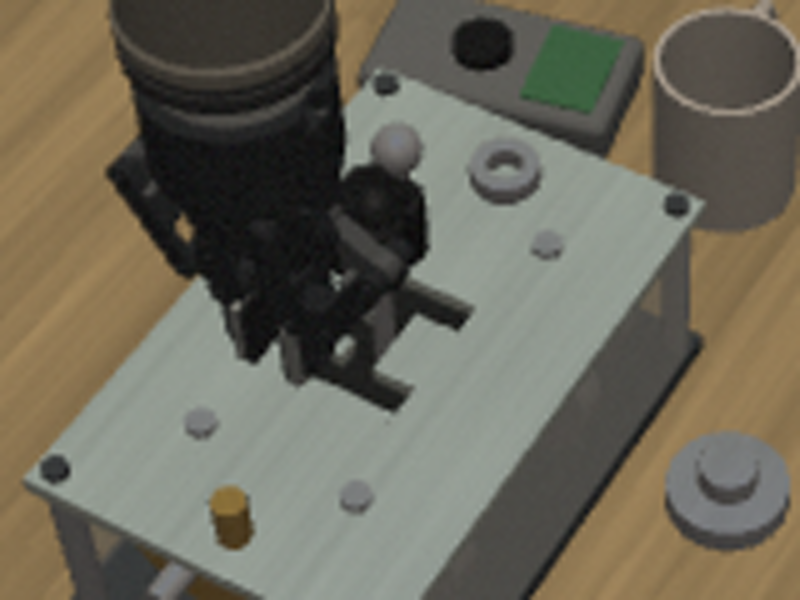

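The lever is standing in the channel with its knob at about (385,215), and the fingers are on its -y side. I'll push it +y along the channel, with a slight bias towards -x, the target side.

```bash
python3 -m creep '[[0,0,0,-0.5,15,0,0.8],[0,0,0,-0.5,15,0,0.8],[0,0,0,-0.3,6,0,0.8],[0,0,0,-0.3,6,0,0.8],[0,0,0,-0.3,6,0,0.8]]'
python3 -m creep '[[0,0,0,-0.3,6,0,0.8],[0,0,0,-0.3,6,0,0.8],[0,0,0,-0.3,6,0,0.8]]'
python3 -m creep '[[0,0,0,-0.3,5,0,0.8],[0,0,0,-0.2,4,0,0.8],[0,0,0,0,0,0,0.8]]'
python3 - <<'E'
from h import *
f=grab_frame("scene")[165:285,145:305,::-1]; cv2.imwrite("pics/s4.png",cv2.resize(f,(800,600),interpolation=cv2.INTER_CUBIC))
E
```

```text
time_s: 6.42
ee_pos: [0.5033, -0.0506, 0.1906]
tcp_rot: [3.141, 0.041, 0.002]
force: [0.5, -2.4, 1.9]
grip_width: 0.0174
time_s: 6.8
ee_pos: [0.5022, -0.0324, 0.1903]
tcp_rot: [3.141, 0.041, 0.001]
force: [0.1, -1.6, 0.8]
grip_width: 0.017
time_s: 7.18
ee_pos: [0.5014, -0.0233, 0.1901]
tcp_rot: [-3.141, -0.042, 0.001]
force: [1.0, -1.1, -0.5]
grip_width: 0.0169
```

View pics/s4.png

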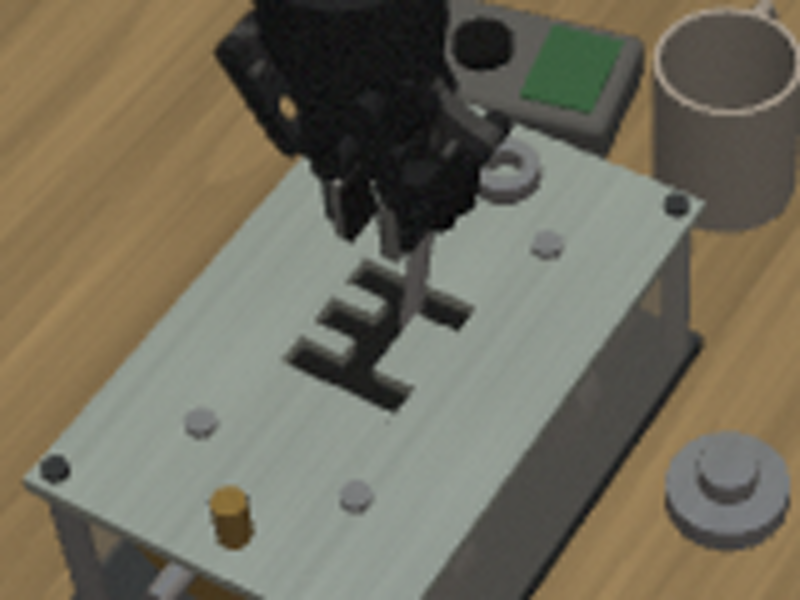

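The stem base at about (410,320) is near the left end, still against the far wall. I'll continue to the end stop in small steps.

```bash
python3 -m creep '[[0,0,0,-0.2,4,0,0.8],[0,0,0,-0.1,3,0,0.8]]'
python3 -m creep '[[0,0,0,-0.1,2,0,0.8],[0,0,0,0,0,0,0.8]]'
python3 -m creep '[[0,0,0,0,2,0,0.8],[0,0,0,0,0,0,0.8]]'
python3 - <<'E'
from h import *
f=grab_frame("scene")[165:285,145:305,::-1]; cv2.imwrite("pics/s5.png",cv2.resize(f,(800,600),interpolation=cv2.INTER_CUBIC))
E
```

```text
time_s: 7.48
ee_pos: [0.5011, -0.0166, 0.1902]
tcp_rot: [3.141, 0.041, -0.001]
force: [-0.0, -0.5, -0.8]
grip_width: 0.0168
time_s: 7.72
ee_pos: [0.5011, -0.0145, 0.1903]
tcp_rot: [-3.141, -0.042, 0.0]
force: [-0.4, -1.5, -0.9]
grip_width: 0.017
time_s: 7.98
ee_pos: [0.5011, -0.0131, 0.1902]
tcp_rot: [3.141, 0.042, -0.0]
force: [-0.6, -5.0, -1.5]
grip_width: 0.0173
```

View pics/s5.png

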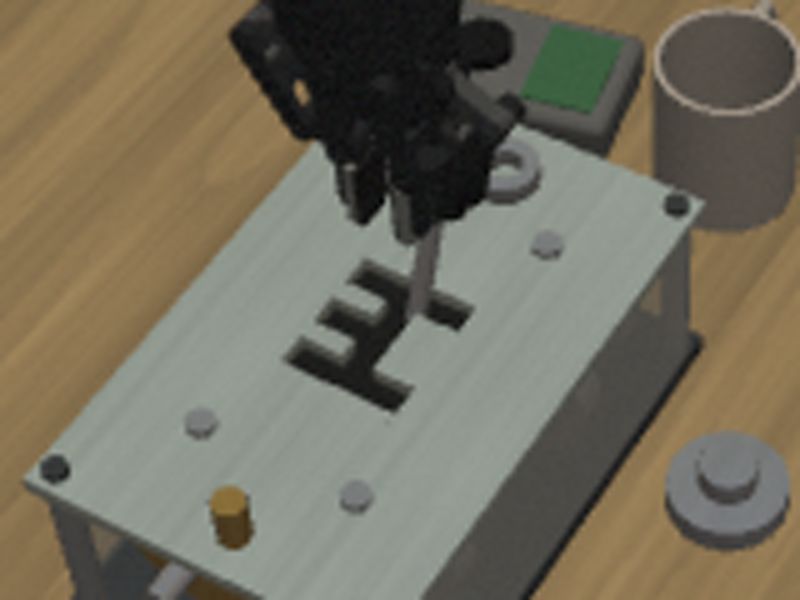

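The force reached 5 N at the end stop, and the stem base at (418,315) is lined up with the left corner slots. Now round to the +x side, turning the fingers back.

```bash
python3 -m creep '[[0,0,0,0,-42,0,0.8],[0,0,0,38,0,0,0.8],[0,0,0,38,0,0,0.8],[0,0,-0.1745,0,7,0,0.8],[0,0,-0.1745,0,7,0,0.8]]'
python3 -m creep '[[0,0,-0.1745,0,8,-2,0.8],[0,0,-0.1745,0,8,-2,0.8],[0,0,-0.1745,0,8,-2,0.8],[0,0,-0.1745,0,8,-2,0.8],[0,0,-0.1745,0,8,0,0.8]]'
python3 -m creep '[[0,0,-0.1745,0,9,0,0.8],[0,0,-0.1745,0,9,0,0.8],[0,0,0,0,0,0,0.8],[0,0,0,0,0,0,0.8]]'
python3 - <<'E'
from h import *
s=read_state();print(s['ee_pos'].round(4));print(cv2.Rodrigues(s['tcp_rot'])[0].round(3))
E
```

```text
time_s: 8.65
ee_pos: [0.5776, -0.0399, 0.19]
tcp_rot: [-3.098, 0.513, 0.001]
force: [-0.4, -0.2, 0.4]
grip_width: 0.0172
time_s: 9.28
ee_pos: [0.5772, 0.0003, 0.1822]
tcp_rot: [-2.591, 1.774, 0.001]
force: [-0.1, -0.7, 0.4]
grip_width: 0.0171
time_s: 9.78
ee_pos: [0.5773, 0.0173, 0.1824]
tcp_rot: [-2.255, 2.187, 0.0]
force: [0.2, 0.0, -0.4]
grip_width: 0.0172
[0.5773 0.0173 0.1824]
[[ 0.03 -1.    0.  ]
 [-1.   -0.03  0.  ]
 [-0.   -0.   -1.  ]]
```

```bash
python3 -m creep '[[0,0,0,-15,-0.4,0,0.8],[0,0,0,-15,-0.4,0,0.8],[0,0,0,-6,-0.2,0,0.8],[0,0,0,-6,-0.2,0,0.8],[0,0,0,-6,-0.2,0,0.8]]'
python3 -m creep '[[0,0,0,-6,-0.2,0,0.8],[0,0,0,-6,-0.2,0,0.8]]'
python3 -m creep '[[0,0,0,-6,-0.2,0,0.8],[0,0,0,-6,-0.2,0,0.8]]'
python3 -m creep '[[0,0,0,-4,-0.1,0,0.8],[0,0,0,-3,0,0,0.8],[0,0,0,0,0,0,0.8]]'
python3 - <<'E'
from h import *
f=grab_frame("scene")[165:285,145:305,::-1]; cv2.imwrite("pics/s6.png",cv2.resize(f,(800,600),interpolation=cv2.INTER_CUBIC))
E
```

```text
time_s: 10.4
ee_pos: [0.53, 0.0158, 0.1828]
tcp_rot: [-2.25, 2.19, -0.003]
force: [2.4, 0.5, 2.3]
grip_width: 0.0168
time_s: 10.65
ee_pos: [0.5173, 0.0154, 0.1826]
tcp_rot: [-2.251, 2.191, -0.002]
force: [2.9, 0.1, 2.6]
grip_width: 0.017
time_s: 10.9
ee_pos: [0.5049, 0.015, 0.1823]
tcp_rot: [2.251, -2.191, 0.0]
force: [2.5, -0.6, 1.5]
grip_width: 0.0169
time_s: 11.28
ee_pos: [0.4977, 0.0149, 0.1821]
tcp_rot: [2.25, -2.191, -0.001]
force: [1.1, -1.6, -0.3]
grip_width: 0.0171
```

View pics/s6.png

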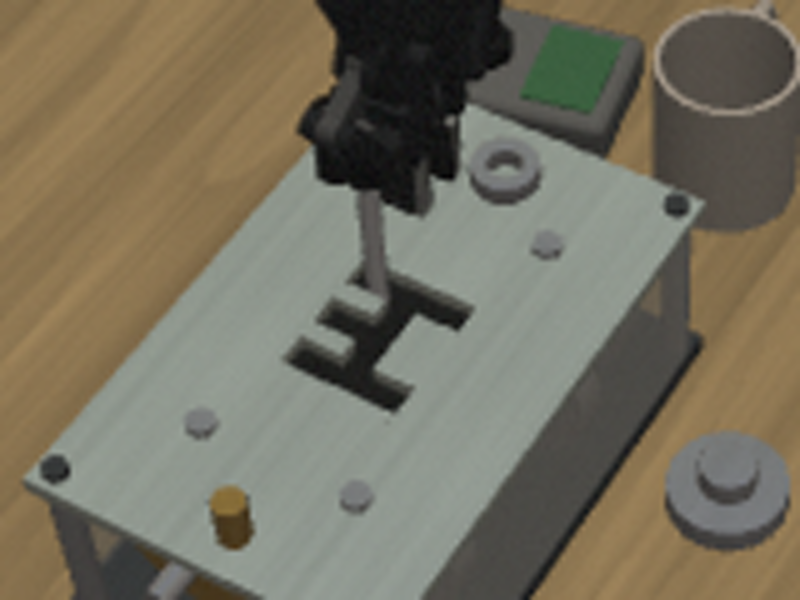

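The stem at (378,285) is in the near-left slot but not quite at its end. I'll push on to the stop.

```bash
python3 -m creep '[[0,0,0,-4,-0.1,0,0.8],[0,0,0,-3,-0.1,0,0.8]]'
python3 -m creep '[[0,0,0,-2,0,0,0.8],[0,0,0,0,0,0,0.8]]'
python3 -m creep '[[0,0,0,-2,0,0,0.8],[0,0,0,0,0,0,0.8]]'
```

```text
time_s: 11.58
ee_pos: [0.491, 0.0148, 0.1821]
tcp_rot: [2.251, -2.191, -0.0]
force: [3.1, -0.7, -1.9]
grip_width: 0.0176
time_s: 11.82
ee_pos: [0.49, 0.0147, 0.1823]
tcp_rot: [-2.25, 2.191, -0.003]
force: [6.8, -0.9, -5.8]
grip_width: 0.0175
time_s: 12.08
ee_pos: [0.4892, 0.0146, 0.1824]
tcp_rot: [-2.248, 2.189, -0.006]
force: [10.6, -0.7, -8.7]
grip_width: 0.0169
```

The force rose steeply to 10.6 N, so the lever is against the slot's end. I'll back away, lift and check.

```bash
python3 -m creep '[[0,0,0,25,0,0,0.8],[0,0,0,30,0,0,0.8],[0,0,0,0,-15,55,0.8],[0,0,0,0,-30,50,0.8],[0,0,0,0,-50,0,0.8]]'
python3 -m creep '[[0,0,0,0,-55,0,0.8],[0,0,0,-10,-55,0,0.8],[0,0,0,-20,-55,0,0.8],[0,0,0,-20,-55,0,0.8],[0,0,0,0,0,0,0.8]]'
python3 - <<'E'
from h import *
cr=[]
for n,(y,x) in dict(scene=(165,145),top=(185,225)).items():
    f=grab_frame(n); cv2.imwrite(f"pics/{n}7.png",f[:,:,::-1]); cr.append(cv2.resize(f[y:y+120,x:x+160,::-1],(400,300),interpolation=cv2.INTER_CUBIC))
cv2.imwrite("pics/m7.png",np.hstack(cr))
E
```

```text
time_s: 12.7
ee_pos: [0.5433, -0.0802, 0.2916]
tcp_rot: [-2.251, 2.186, -0.009]
force: [0.2, -0.3, -0.4]
grip_width: 0.0167
time_s: 13.32
ee_pos: [0.4901, -0.3032, 0.2866]
tcp_rot: [2.244, -2.197, -0.003]
force: [0.7, 0.4, 0.6]
grip_width: 0.0169
```

View pics/m7.png

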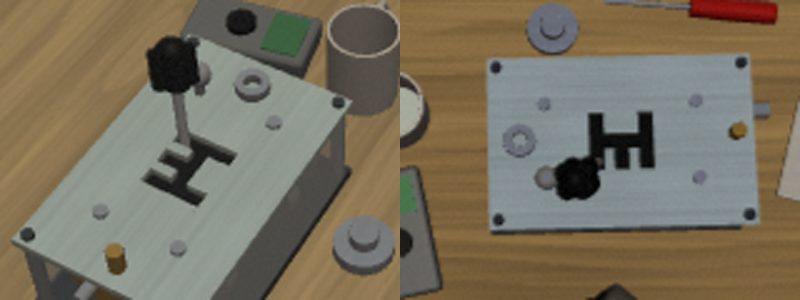

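The lever is in the near-left slot beside the pin, with the knob at scene crop (173,66) and top crop (177,179). Next I'll check its position in numbers and whether the loose items moved.

Run:
```python
from h import *
p,e=tri(("top",225+177/2.5,185+179/2.5),("scene",145+173/2.5,165+66/2.5))
c,s=np.cos(.025),np.sin(.025);d=p[:2]-[.5035,-.0318]
print(p.round(4),e,"gearbox xy",c*d[0]+s*d[1],-s*d[0]+c*d[1])
for n in("scene","top"):
    D=cv2.absdiff(cv2.imread(f"pics/{n}0.png"),cv2.imread(f"pics/{n}7.png")).max(2)
    m=cv2.morphologyEx((D>40).astype('u1'),cv2.MORPH_OPEN,np.ones((2,2)))
    k,_,st,_=cv2.connectedComponentsWithStats(m);print(n,[tuple(int(v) for v in r) for r in st[1:] if r[4]>8])
```

```text
[0.4581 0.0162 0.1745] 0.0003777363717658931 gearbox xy -0.04421337336313298 0.04907748661686104
scene [(19, 0, 48, 30, 987), (88, 0, 6, 4, 18), (105, 19, 35, 33, 517), (40, 29, 31, 15, 286), (72, 28, 18, 33, 340), (112, 36, 49, 74, 1603), (2, 58, 3, 4, 11), (97, 66, 12, 9, 67), (87, 80, 14, 19, 202), (103, 87, 6, 7, 33), (82, 88, 6, 8, 23), (10, 91, 3, 5, 10), (112, 90, 11, 11, 59), (3, 94, 4, 9, 24), (63, 95, 9, 14, 61), (16, 97, 4, 4, 11), (92, 99, 16, 26, 227), (147, 102, 5, 3, 10), (10, 108, 2, 8, 16), (0, 113, 97, 78, 3276), (7, 117, 9, 12, 61), (113, 117, 45, 37, 1088), (96, 146, 27, 25, 327), (52, 171, 50, 19, 455), (52, 173, 59, 31, 659), (191, 180, 35, 47, 860), (59, 189, 80, 100, 4648), (218, 220, 4, 5, 15), (213, 229, 4, 4, 11)]
top [(374, 172, 177, 201, 8579), (502, 185, 5, 2, 10), (508, 189, 32, 22, 162), (310, 246, 16, 18, 202), (288, 249, 18, 17, 260), (264, 300, 126, 120, 5992), (406, 337, 154, 83, 5402), (203, 352, 61, 68, 1879), (380, 353, 21, 13, 152), (257, 364, 4, 4, 12), (262, 370, 7, 6, 21), (276, 398, 13, 8, 59), (284, 401, 18, 7, 63), (320, 409, 10, 11, 49), (287, 410, 22, 10, 156), (337, 416, 23, 4, 58)]
```

```bash
python3 -c "
from plant import *
finish_job()"
```

```text
the job is handed in; nothing more can be done
```

The lever is fully home in the near-left (-x, +y) corner slot beside the ball-headed pin, and I handed the job in at about 13.5 s. I pushed the knob with nearly shut fingers and never gripped it. It went +x out of the middle slot, +y along the cross channel to its end, then -x into the corner slot. Before handing in, I moved the hand well clear to the right.

**Lever position:** My last check put the knob at about (-44, +49) mm in the trainer's frame and 174.5 mm high. Fully home is about (-46, +47) and 174 mm. The 2 mm difference is within camera error. The two cameras put the trainer's centre about 5 mm apart in x, so I used a value in between. The last push ended against a stiff stop at about 11 N in x, which supports it being fully home.

**Wrong slots:** In the pictures along the way, the lever went into no other corner slot.

**Loose items:** Comparing first and last pictures, the only changes were the lever and the arm. The acrylic plate was partly behind the arm in the last top view, so that view doesn't cover all of it. The scene view showed no change there, and the fingertips never came below about 160 mm.

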